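# Feel for a rotor's heavy side and hold it down

## Robot

A 6-joint arm with a two-finger parallel gripper is mounted at the origin on a cart in front of the work surface, level with it; the furniture and walls round the work are solid. World frame = base frame: x ahead of the robot, y to its left, z up, the work surface at z = 0. Lengths are in mm, angles in rad, forces in N, time in s.
With the tool pointing down it reaches from about 350 to 775 mm from the base axis. Payload 7.3 kg.
Tool frame: the origin (TCP) lies at the very end of the fingers, on their centre line; the grasp point (between the pads) lies 19 mm behind it; z points along the fingers, y is the line along which they close (so a half turn about z gives the same grasp; the last joint's range is limited). The gripper opens to 92 mm and grips with 3 to 60 N. Pads are 19 mm wide; open, the fingers measure 130 mm over their backs; the gripper's body (75 mm by 190 mm) begins 47 mm behind the grasp point.
Start: joints at [-1.259, 0.342, 1.524, -0, 1.275, -0.146], TCP at [232.061, -470.948, 226.741] pointing down, gripper open.
Joint ranges: [-2.53, 2.53], [-0.77, 2.02], [0.04, 2.7], [-1, 4.14], [0.28, 2.66], [-3.11, 3.11]. Speed limits (rad/s): [2.57, 2.57, 3.14, 3.14, 3.14, 3.14].

## Interface

Orientations are given as [roll, pitch, yaw] about the fixed x, y, z axes, in that order (R = Rz(yaw) Ry(pitch) Rx(roll)).
In Python, from plant import bot gives the robot as it stands.
- The arm moves only by the tool jog_arm, never from a script. Its argument "targets" is a list of rows, each an object with "xyz": the shift along the tool's x, y, z as a fraction of full scale, a list of three; "spin": the turn about the tool's z as a fraction of full scale. In form: [{"xyz": [x, y, z], "spin": spin}, ...]. A call has exactly 10 rows; each row shifts and turns the commanded pose from where the row before left it, along the tool's axes as they then stand; what a row does not reach is not made up. Full scale, the value 1, is 80 mm for a shift and 0.1 rad for a turn. A row lasts 1/8 s, in which the tool goes at most 62.5 mm and 10.7 degrees, less where a joint would pass 70% of its speed; a pose out of reach is approached as far as the arm can. A call with a number of a shift or a turn outside -1 to 1 is refused whole. A call with a gripper value outside its range is refused whole. "gripper" is the opening in per cent of the stroke, from 0 (shut) to 100 (fully open), set as the call begins (left out, the last holds). The fingers move at their own pace and stop on an object; the grip force is fixed at half the most. Time passes only in rows, so rows that do not move let the fingers close, or fill a call up. It gives the time, the measured TCP pose, the force, the opening and the grip force at its end, in the units of the state.
- bot.get_obs(): the state, without advancing time (a new reading comes with each control period).
- bot.capture(name): name is "side" or "top"; returns the picture (384x512x3 uint8, blue, green, red); there is no depth.
- bot.get_calibration(name): a dict with "vfov" (degrees; the focal length in pixels is half the picture's height over the tangent of half this angle, whatever the lens; pixels are square), "cx", "cy" (the principal point, pixels), "k1" (the pictures are not rectified: a ray, as slopes to the right and down, at radius r is drawn at 1 + k1 r^2 times it, then the intrinsics apply), "eye" and "rotation" of the camera in the world. Camera axes: x right, y down, z forward; pixel columns grow to the right and rows downward; lengths in mm; the calibration is good to about 2 mm. A picture is of the moment at which its call begins. get_calibration takes no time and is no camera call.
- bot.close_job(): hands the job in; it is judged then, once.
The state is a dict: "time": time; "joint_positions": joint angles; "dq": joint speeds; "tau": joint torques, N m; "tool_pos": TCP position; "tcp_rot": TCP orientation; "contact_force": force on the tool from outside, world axes, zero at the start; "moment": the same for the moment, N m; "grip_width": finger opening in mm; "finger_force": force on a finger pad.
Only numpy, scipy, OpenCV 4.12 (cv2) and the standard library are available. Lean on these libraries where they do the work, as an engineer would, in place of code of your own. Each camera call takes 0.05 s, during which the arm holds its last target. There are 200 camera calls.

## Task

The blue rotor on the balancing stand has a heavy side that cannot be seen from outside, and its bearing is too stiff for it to swing down by itself. Grip the crank by its black sleeve and turn the rotor round, carrying the heavy side over the top at least once, to feel where it is heavy to lift and where it helps you; then bring the heavy side straight down and finish while still gripping the sleeve, holding the rotor still there. Leave the two vials standing and the tape roll and the little box where they are.

Things in the scene. Friction and masses are not known exactly. Their poses are not given: they have to be found in the camera images.
- stand: Grey balancing stand, fixed to the bench. Origin on the bench straight below the drum's centre; x horizontal, from the crank towards the upright with the bearing (roughly away from the robot), z up. Base plate 15 mm high, x -30 to +120 mm, y +-75 mm; thin yellow post under the drum up to z = 55 mm. Nothing on it is higher than the drum's top, z = 188 mm.
- drum_axis (a point): Centre of the front face of the rotor's blue drum, on the axis of rotation, which is horizontal along the stand's x, 130 mm above the bench; fixed to the stand, same axes. Drum 116 mm in diameter, 32 mm thick (stand x -16 to +16 mm); the flat crank arm on its front ends at x = -24 mm.
- rotor (a joint): Rotor angle in rad, unlimited. 0: crank sleeve straight above the axis; grows as the crank goes from the top to the stand's +y side (left, counter-clockwise as the robot sees it). Sleeve centre in the stand's frame: x = -90 mm, y = 50 mm * sin(angle), z = 130 mm + 50 mm * cos(angle). Steady bearing friction, about 0.42 N m either way; nothing moves by itself when let go.
- crank_grip (a point): Centre of the crank's black sleeve: round, 18 mm in diameter, 70 mm long along the stand's x, centre 66 mm in front of the crank arm, 50 mm from the axis. It spins freely on its pin, so fingers holding it need not turn as the crank goes round. The space round it is free all round its circle. The point turns with the sleeve.
- drum_rear (a point): Centre of the drum's rear face, on the axis. Sealed in the drum, 42 mm from the axis, sits a weight of 0.68 to 0.88 kg at an unknown fixed angle from the crank (any angle, new each time). Turning slowly takes about 8.4 N along the sleeve's circle, plus 5.6 to 7.3 N when the heavy side is level and rising, minus as much when level and falling, no change when it is at top or bottom.
- vial_0: Small glass vial with black cap, 23 mm in diameter, 52 mm high, standing on the bench beside the stand, origin at its underside. Bystander.
- vial_2: Small vial with yellow content and black cap, 23 mm in diameter, 52 mm high, standing on the bench beside the stand, origin at its underside. Bystander.
- tape_roll: Roll of cream tape lying flat on the bench, 68 mm in diameter, 19 mm high, origin at its underside. Bystander.
- stopper_box: Little blue and white box, 70 x 70 x 32 mm, lying on the bench, origin at its underside. Bystander.

How it is judged (in metres and radians):
On the way:
1. the heavy side has been carried over the top by the gripped crank sleeve (z of core_weight in the frame of stand above 0.163 m and contact force between the fingers and crank_sleeve above 1 N), for 0.1 s.
At the end, for the whole second after the job is handed in: The rotor's hidden weight hangs within 15 degrees of straight below the axis, the rotor stands still, and the fingers still grip the crank's sleeve (at least 2 N) (z of core_weight in the frame of stand below 0.13 m and y of core_weight in the frame of stand between -0.0109 and 0.0109 m and velocity of joint rotor between -0.1 and 0.1 rad/s and contact force between the fingers and crank_sleeve above 2 N); the arm keeps its last pose, push and grip.
It fails at once if a bystander (vial, tape roll, box) is shifted more than 30 mm (distance of any of vial_0, vial_2, tape_roll, stopper_box from where it was at the start of the episode above 0.03 m).
It fails at once if a vial is tipped over (angle between any of vial_0, vial_2's own z axis and vertical above 0.5 rad).
It also fails if it takes over 70 s, if anything falls off the work surface, if the arm or the gripper's body presses on something with over 40 N, if the wrist force passes 120 N, or if a joint passes its speed limit or range.

## Working session

There is one attempt and no reset: what is moved stays moved. The work goes in short steps, Python scripts to look and compute and a tool call to move; the robot and the scene stay as the last step left them, time stands still between calls to the robot, and variables do not carry over. Pictures are saved under pics/ and viewed, at most 10 in all, crops included, and the job is handed in when it is done.

Besides the shell and the picture viewer there is one more tool, called after "Request:" as name(argument=value, ...), one argument or row to a line, values as JSON. jog_arm: Moves the arm, as the interface text tells. Shift numbers are shares of 80 mm and turn numbers shares of 0.1 rad, none past 1 either way. Its arguments: {"type":"object","properties":{"targets":{"type":"array","items":{"type":"object","properties":{"xyz":{"type":"array","items":{"type":"number"}},"spin":{"type":"number"}}}},"gripper":{"type":"number"}},"required":["targets"]}

```bash
mkdir -p pics; ls; python3 - <<'E'
from plant import bot
import cv2
o=bot.get_obs();print(o)
for n in("side","top"):
    c=bot.get_calibration(n);print(n,c)
    cv2.imwrite(f"pics/{n}0.png",bot.capture(n))
E
```

```text
pics
{'time': 0.0, 'joint_positions': array([-1.25899170e+00,  3.42745728e-01,  1.52504549e+00,  1.40530772e-05,
        1.27538992e+00, -1.46022346e-01]), 'dq': array([ 4.69781308e-04, -7.36056713e-04, -1.09631356e-03,  4.12231947e-04,
        1.49731726e-03,  9.77312140e-05]), 'tau': array([ 3.06664544e-03, -4.31240237e+01, -2.44218278e+01,  7.20061501e-02,
        5.60087641e-02, -1.08053277e-04]), 'tool_pos': array([ 231.9338294 , -470.52475029,  226.02308948]), 'tcp_rot': array([-3.14002303e+00, -2.44425209e-04,  4.57822680e-01]), 'contact_force': array([ 0.15666388,  0.23222019, -0.14912494]), 'moment': array([-0.01579653, -0.03839794,  0.01342459]), 'finger_force': 0.0, 'grip_width': 91.87188755880416}
side {'vfov': 56.07732608459068, 'cx': 252.60018200880916, 'cy': 189.34425540904024, 'k1': -0.04864112866320523, 'eye': array([329.32159172, 645.05385512, 687.16518784]), 'rotation': array([-2.30955295e+00, -6.29022104e-04, -2.61374360e+00])}
top {'vfov': 44.02876367423949, 'cx': 253.44098277346293, 'cy': 194.68217492148267, 'k1': 0.06906515227184566, 'eye': array([521.28361829, 127.17240193, 994.73660235]), 'rotation': array([-2.98131167, -0.0126198 , -1.56754874])}
```

View pics/side0.png

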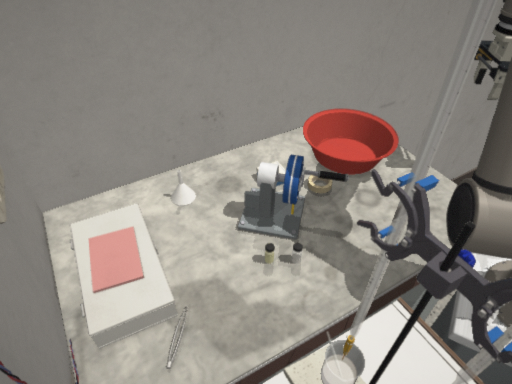

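View pics/top0.png

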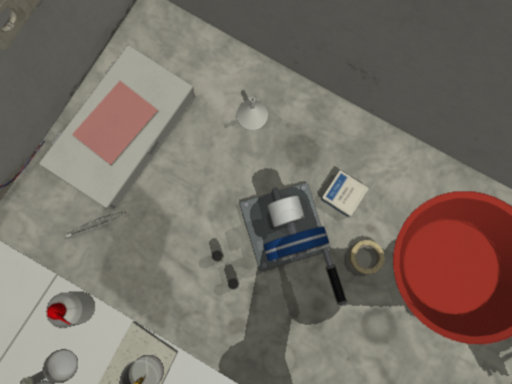

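The side view shows the sleeve at about (318–345, 176) and the drum at (293, 180). In the top view the sleeve runs from (329, 266) to (342, 303), with the drum at about (295, 243), the tape at (366, 257), the vials at (216, 250) and (232, 280), and the bowl on the right at (450, 265).

```bash
cat >h.py <<'E'
import numpy as np,cv2
from scipy.spatial.transform import Rotation as R
from plant import bot
def cam(n):
    c=bot.get_calibration(n);f=192/np.tan(np.radians(c['vfov']/2))
    return c,f,R.from_euler('xyz',c['rotation']).as_matrix()
def ray(n,p):
    c,f,M=cam(n);d=(np.array(p,float)-[c['cx'],c['cy']])/f;u=d.copy()
    for _ in range(20):u=d/(1+c['k1']*(u@u))
    v=M@np.r_[u,1];return c['eye'],v/np.linalg.norm(v)
def plane(n,p,z):
    e,v=ray(n,p);return e+v*(z-e[2])/v[2]
def tri(ps,pt):
    (a,u),(b,v)=ray('side',ps),ray('top',pt)
    s=np.linalg.lstsq(np.c_[u,-v],b-a,rcond=None)[0]
    p,q=a+s[0]*u,b+s[1]*v;return (p+q)/2,np.linalg.norm(p-q)
E
python3 - <<'E'
from h import *
np.set_printoptions(precision=1,suppress=True)
for n,box in(("side",(300,345,160,190)),("top",(318,350,262,310))):
    im=cv2.imread(f"pics/{n}0.png");x0,x1,y0,y1=box
    if n=="side":x1=352
    m=np.zeros(im.shape[:2],np.uint8);m[y0:y1,x0:x1]=(im.max(2)<40)[y0:y1,x0:x1]
    k,l,st,_=cv2.connectedComponentsWithStats(m);j=1+np.argmax(st[1:,4])
    r=cv2.minAreaRect(cv2.findNonZero((l==j).astype(np.uint8)));print(n,st[j],r,cv2.boxPoints(r))
    h=cv2.cvtColor(im,cv2.COLOR_BGR2HSV);b=cv2.inRange(h,(105,120,50),(125,255,255))
    k,l,st,ce=cv2.connectedComponentsWithStats(b)
    for j in range(1,k):
        if st[j,4]>60: print(' blue',st[j],cv2.minAreaRect(cv2.findNonZero((l==j).astype(np.uint8))))
    cv2.imwrite(f"pics/{n}z.png",cv2.resize(im[120:280,220:420] if n=="side" else im[170:320,200:400],None,fx=4,fy=3.75 if n=="side" else 4,interpolation=2))
for p in[(352,257),(216,255),(232,283),(344,193)]:print(plane('top',p,20))
E
```

```text
side [320 171  25  10 152] ((332.1999816894531, 175.59999084472656), (24.607318878173828, 6.222539901733398), 8.130102157592773) [[319.6 176.9]
 [320.5 170.8]
 [344.8 174.3]
 [343.9 180.4]]
 blue [283 155  12  47 221] ((287.4765930175781, 178.07582092285156), (5.9479265213012695, 46.68561553955078), 9.039483070373535)
 blue [291 156  12  48 278] ((296.17291259765625, 179.52789306640625), (6.496683120727539, 47.03725814819336), 9.162346839904785)
 blue [398 174  12  12  77] ((404.42242431640625, 179.31898498535156), (7.747080326080322, 12.605420112609863), 66.80140686035156)
 blue [416 175  22  16 180] ((427.3534240722656, 182.99136352539062), (11.817580223083496, 20.089887619018555), 66.80140686035156)
 blue [458 249  17  18 160] ((467.3658752441406, 256.2926940917969), (19.36554718017578, 9.995121002197266), 38.65980911254883)
 blue [488 327  15  16 140] ((493.50006103515625, 334.0000305175781), (10.60660171508789, 14.849242210388184), 45.0)
top [327 267  19  36 312] ((335.9513854980469, 284.53558349609375), (35.125396728515625, 8.800398826599121), 72.25532531738281) [[326.4 269.1]
 [334.8 266.5]
 [345.5 299.9]
 [337.1 302.6]]
 blue [328 175  18  24  93] ((336.0, 186.49998474121094), (5.445451259613037, 25.846721649169922), 32.47119140625)
 blue [264 228  61  22 421] ((293.7989807128906, 237.33779907226562), (7.330387592315674, 62.06053161621094), 73.11320495605469)
 blue [267 237  61  24 440] ((296.8665466308594, 248.0729522705078), (7.337565898895264, 62.3394775390625), 72.6459732055664)
[551.6 -85.4  20. ]
[554.3 191.1  20. ]
[498.6 158.   20. ]
[683.5 -73.   20. ]
```

View pics/topz.png

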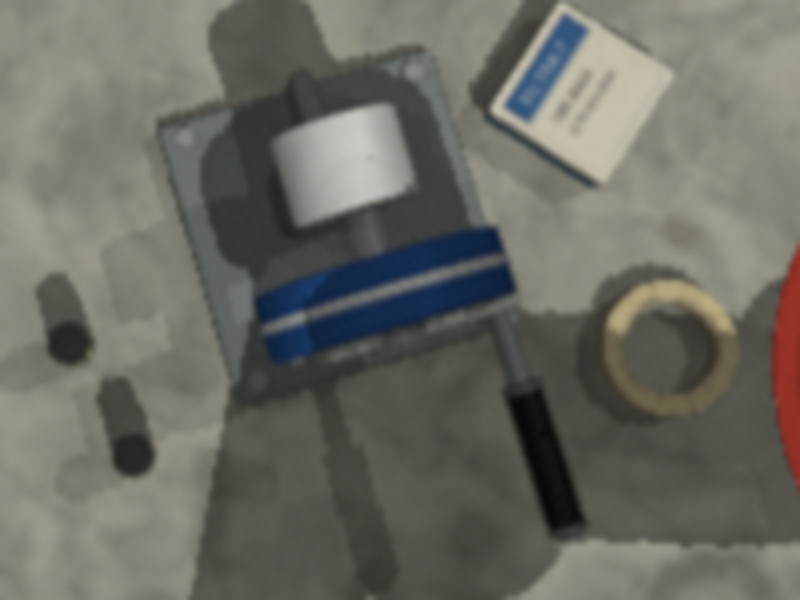

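View pics/sidez.png

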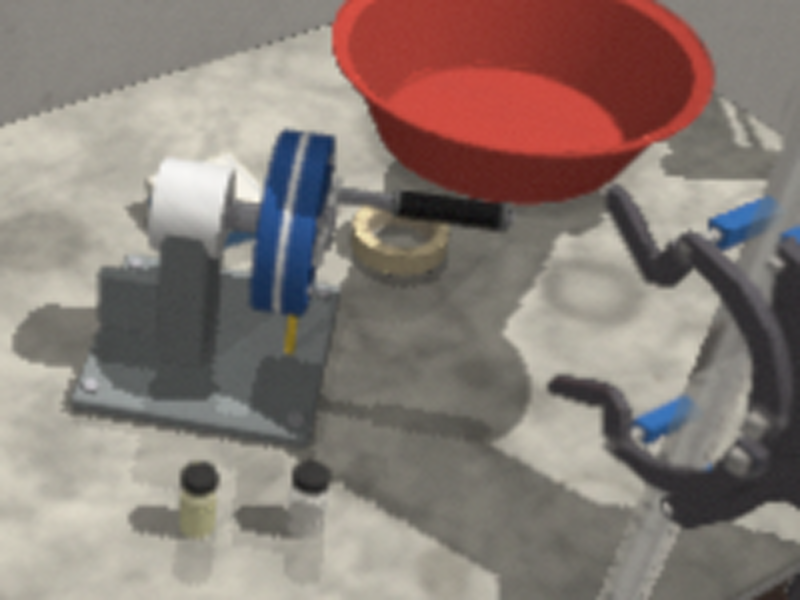

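Crops: sleeve in top crop from (525,385) to (568,530); base plate's left edge from (160,125) to (238,400); in the side crop sleeve from (400,203) to (508,213). The bowl's rim stands beside the sleeve.

```bash
python3 - <<'E'
from h import *
np.set_printoptions(precision=1,suppress=True)
a=plane('top',(200+160/4,170+125/4),15);b=plane('top',(200+238/4,170+400/4),15);c=plane('top',(200+430/4,170+48/4),15)
print('base',a,b,c,np.degrees(np.arctan2(*(a-b)[1::-1])),np.degrees(np.arctan2(*(a-c)[1::-1]))-90,np.linalg.norm(a-b),np.linalg.norm(a-c))
print('sleeve c',tri((332.2,175.6),(336,284.5)))
A=tri((320,173.8),(330.6,267.8));B=tri((344.4,177.4),(341.3,301.2));print(A,B)
d=A[0]-B[0];print('dir',np.degrees(np.arctan2(d[1],d[0])),d[2],np.linalg.norm(d))
t=np.arctan2(d[1],d[0])
print('drum top pts z188', plane('top',(295.3,242.7),188), plane('top',(295.3,242.7),180))
# bowl rim
for n in("side","top"):
    im=cv2.imread(f"pics/{n}0.png");h=cv2.cvtColor(im,cv2.COLOR_BGR2HSV);m=cv2.inRange(h,(0,150,60),(6,255,255))|cv2.inRange(h,(174,150,60),(180,255,255))
    k,l,st,ce=cv2.connectedComponentsWithStats(m);j=1+np.argmax(st[1:,4]);print(n,st[j],ce[j])
print(tri((350,137),(468,267)))
for z in(60,100,140):print([plane('top',p,z)for p in((394,265),(412,220),(405,300))])
for p in((50+166.5,0),):pass
for nm,p,z in(('v',(200+68/4,170+343/4),52),('v2',(200+132/4,170+455/4),52),('tape',(200+670/4,170+347/4),19)):print(nm,plane('top',p,z))
E
```

```text
base [665.7 143.3  15. ] [524.6 102.5  15. ] [707.3   1.9  15. ] 16.124565588182858 16.389826172257955 146.93820952495457 147.4235832317141
sleeve c (array([499.3, -32.9, 121.3]), np.float64(0.15748807404768117))
(array([528.3, -24.1, 121.1]), np.float64(1.0465236413823158)) (array([470.6, -41.3, 121.6]), np.float64(1.1482819075162793))
dir 16.499542295396427 -0.5744018324791114 60.22996869673493
drum top pts z188 [569.8  46.3 188. ] [570.2  45.5 180. ]
side [ 304  109   94   65 4515] [349.1 139.5]
top [  393   192   119   152 15123] [458.3 266.2]
(array([ 533.3, -293.6,   70.4]), np.float64(0.15098349105695133))
[array([ 535.7, -157.4,   60. ]), array([ 623.6, -196.7,   60. ]), array([ 469.8, -174.9,   60. ])]
[array([ 535.1, -145.2,  100. ]), array([ 619.2, -182.9,  100. ]), array([ 472. , -161.9,  100. ])]
[array([ 534.4, -133. ,  140. ]), array([ 614.8, -169. ,  140. ]), array([ 474.2, -149. ,  140. ])]
v [551.8 187.   52. ]
v2 [497.9 155.   52. ]
tape [ 552.4 -117.1   19. ]
```

Request:
jog_arm(
  targets=[
    {"xyz": [0, 0, 0], "spin": 0.87},
    {"xyz": [0, 0, 0], "spin": 0.87},
    {"xyz": [0.5, -0.455, 0], "spin": 0},
    {"xyz": [0.5, -0.455, 0], "spin": 0},
    {"xyz": [0.5, -0.455, 0], "spin": 0},
    {"xyz": [0.5, -0.455, 0], "spin": 0},
    {"xyz": [0.5, -0.455, 0], "spin": 0},
    {"xyz": [0.5, -0.455, 0], "spin": 0},
    {"xyz": [0.5, -0.455, 0], "spin": 0},
    {"xyz": [0.5, -0.455, 0], "spin": 0},
  ],
  gripper=100,
)

```text
time: 1.35
tool_pos: [458.3, -100.1, 226.6]
tcp_rot: [3.142, 0.0, 0.284]
contact_force: [0.6, -0.8, 0.5]
grip_width: 91.5
finger_force: 0.0
```

Request:
jog_arm(
  targets=[
    {"xyz": [0.371, -0.34, 0], "spin": 0},
    {"xyz": [0.371, -0.34, 0], "spin": 0},
    {"xyz": [0, 0, 0], "spin": 0},
    {"xyz": [0, 0, 0.26], "spin": 0},
    {"xyz": [0, 0, 0.26], "spin": 0},
    {"xyz": [0, 0, 0.26], "spin": 0},
    {"xyz": [0, 0, 0.26], "spin": 0},
    {"xyz": [0, 0, 0.26], "spin": 0},
    {"xyz": [0, 0, 0.26], "spin": 0},
    {"xyz": [0, 0, 0], "spin": 0},
  ],
  gripper=100,
)

```text
time: 2.6
tool_pos: [497.9, -33.6, 100.6]
tcp_rot: [-3.14, 0.004, 0.283]
contact_force: [-0.0, 0.1, -0.2]
grip_width: 91.5
finger_force: 0.0
```

```bash
python3 - <<'E'
from h import *
a=bot.capture('top');cv2.imwrite("pics/m1.png",np.hstack([cv2.resize(a[180:330,250:390],None,fx=2.8,fy=2.8),cv2.resize(bot.capture('side')[100:250,250:390],None,fx=2.8,fy=2.8)]))
E
```

```text
(no output)
```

View pics/m1.png

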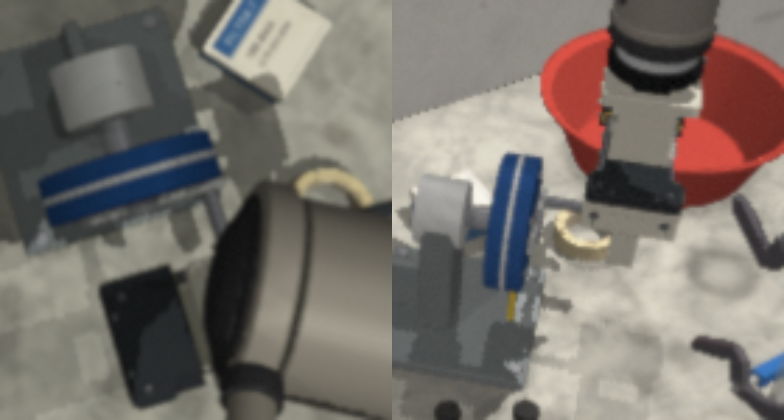

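The picture shows the gripper straddling the sleeve at side-pane (625, 215), clear of the drum and the bowl. Closing now.

Request:
jog_arm(
  targets=[
    {"xyz": [0, 0, 0], "spin": 0},
    {"xyz": [0, 0, 0], "spin": 0},
    {"xyz": [0, 0, 0], "spin": 0},
    {"xyz": [0, 0, 0], "spin": 0},
    {"xyz": [0, 0, 0], "spin": 0},
    {"xyz": [0, 0, 0], "spin": 0},
    {"xyz": [0, 0, 0], "spin": 0},
    {"xyz": [0, 0, 0], "spin": 0},
    {"xyz": [0, 0, 0], "spin": 0},
    {"xyz": [0, 0, 0], "spin": 0},
  ],
  gripper=0,
)

```text
time: 3.95
tool_pos: [499.4, -32.7, 101.9]
tcp_rot: [-3.141, 0.0, 0.284]
contact_force: [-0.9, 3.2, 0.2]
grip_width: 16.8
finger_force: 30.0
```

```bash
cat >tab.py <<'E'
import numpy as np,sys
def tab(t0,t1,n):
    t=np.radians(np.linspace(t0,t1,n+1));p=np.round(np.c_[-50*np.sin(t),-50*np.cos(t)]/80,3);return np.diff(p,axis=0)
t0,t1,n=map(float,sys.argv[1:])
for i,r in enumerate(tab(t0,t1,int(n))):
    print(f"[{r[0]:.3f},{r[1]:.3f}]",end="\n" if i%10==9 else " ")
E
python3 tab.py -100 260 100
```

```text
[0.005,-0.039] [0.003,-0.039] [0.001,-0.040] [-0.002,-0.039] [-0.004,-0.039] [-0.007,-0.039] [-0.009,-0.038] [-0.011,-0.037] [-0.014,-0.037] [-0.016,-0.036]
[-0.019,-0.035] [-0.020,-0.033] [-0.023,-0.032] [-0.024,-0.031] [-0.026,-0.029] [-0.029,-0.028] [-0.029,-0.025] [-0.032,-0.024] [-0.033,-0.021] [-0.034,-0.020]
[-0.035,-0.017] [-0.036,-0.015] [-0.037,-0.013] [-0.038,-0.010] [-0.038,-0.009] [-0.039,-0.005] [-0.039,-0.003] [-0.040,-0.001] [-0.039,0.002] [-0.039,0.004]
[-0.039,0.007] [-0.038,0.009] [-0.037,0.011] [-0.037,0.014] [-0.036,0.016] [-0.035,0.019] [-0.033,0.020] [-0.032,0.023] [-0.031,0.024] [-0.029,0.026]
[-0.028,0.029] [-0.025,0.029] [-0.024,0.032] [-0.021,0.033] [-0.020,0.034] [-0.017,0.035] [-0.015,0.036] [-0.013,0.037] [-0.010,0.038] [-0.009,0.038]
[-0.005,0.039] [-0.003,0.039] [-0.001,0.040] [0.002,0.039] [0.004,0.039] [0.007,0.039] [0.009,0.038] [0.011,0.037] [0.014,0.037] [0.016,0.036]
[0.019,0.035] [0.020,0.033] [0.023,0.032] [0.024,0.031] [0.026,0.029] [0.029,0.028] [0.029,0.025] [0.032,0.024] [0.033,0.021] [0.034,0.020]
[0.035,0.017] [0.036,0.015] [0.037,0.013] [0.038,0.010] [0.038,0.009] [0.039,0.005] [0.039,0.003] [0.040,0.001] [0.039,-0.002] [0.039,-0.004]
[0.039,-0.007] [0.038,-0.009] [0.037,-0.011] [0.037,-0.014] [0.036,-0.016] [0.035,-0.019] [0.033,-0.020] [0.032,-0.023] [0.031,-0.024] [0.029,-0.026]
[0.028,-0.029] [0.025,-0.029] [0.024,-0.032] [0.021,-0.033] [0.020,-0.034] [0.017,-0.035] [0.015,-0.036] [0.013,-0.037] [0.010,-0.038] [0.009,-0.038]
```

Request:
jog_arm(
  targets=[
    {"xyz": [0, 0.005, -0.039], "spin": 0},
    {"xyz": [0, 0.003, -0.039], "spin": 0},
    {"xyz": [0, 0.001, -0.04], "spin": 0},
    {"xyz": [0, -0.002, -0.039], "spin": 0},
    {"xyz": [0, -0.004, -0.039], "spin": 0},
    {"xyz": [0, -0.007, -0.039], "spin": 0},
    {"xyz": [0, -0.009, -0.038], "spin": 0},
    {"xyz": [0, -0.011, -0.037], "spin": 0},
    {"xyz": [0, -0.014, -0.037], "spin": 0},
    {"xyz": [0, -0.016, -0.036], "spin": 0},
  ],
)

```text
time: 5.2
tool_pos: [498.6, -30.0, 133.2]
tcp_rot: [3.139, -0.0, 0.284]
contact_force: [1.2, -7.5, 0.3]
grip_width: 17.0
finger_force: 30.0
```

Request:
jog_arm(
  targets=[
    {"xyz": [0, -0.019, -0.035], "spin": 0},
    {"xyz": [0, -0.02, -0.033], "spin": 0},
    {"xyz": [0, -0.023, -0.032], "spin": 0},
    {"xyz": [0, -0.024, -0.031], "spin": 0},
    {"xyz": [0, -0.026, -0.029], "spin": 0},
    {"xyz": [0, -0.029, -0.028], "spin": 0},
    {"xyz": [0, -0.029, -0.025], "spin": 0},
    {"xyz": [0, -0.032, -0.024], "spin": 0},
    {"xyz": [0, -0.033, -0.021], "spin": 0},
    {"xyz": [0, -0.034, -0.02], "spin": 0},
  ],
)

```text
time: 6.45
tool_pos: [492.7, -10.3, 156.4]
tcp_rot: [3.137, -0.001, 0.284]
contact_force: [-3.2, -11.1, 7.4]
grip_width: 17.4
finger_force: 30.0
```

Request:
jog_arm(
  targets=[
    {"xyz": [0, -0.035, -0.017], "spin": 0},
    {"xyz": [0, -0.036, -0.015], "spin": 0},
    {"xyz": [0, -0.037, -0.013], "spin": 0},
    {"xyz": [0, -0.038, -0.01], "spin": 0},
    {"xyz": [0, -0.038, -0.009], "spin": 0},
    {"xyz": [0, -0.039, -0.005], "spin": 0},
    {"xyz": [0, -0.039, -0.003], "spin": 0},
    {"xyz": [0, -0.04, -0.001], "spin": 0},
    {"xyz": [0, -0.039, 0.002], "spin": 0},
    {"xyz": [0, -0.039, 0.004], "spin": 0},
  ],
)

```text
time: 7.7
tool_pos: [483.8, 19.4, 162.8]
tcp_rot: [3.138, -0.001, 0.284]
contact_force: [-7.5, -9.6, 19.5]
grip_width: 17.0
finger_force: 30.0
```

Request:
jog_arm(
  targets=[
    {"xyz": [0, -0.039, -0.003], "spin": 0},
    {"xyz": [0, -0.038, -0.001], "spin": 0},
    {"xyz": [0, -0.037, 0.001], "spin": 0},
    {"xyz": [0, -0.037, 0.014], "spin": 0},
    {"xyz": [0, -0.036, 0.016], "spin": 0},
    {"xyz": [0, -0.035, 0.019], "spin": 0},
    {"xyz": [0, -0.033, 0.02], "spin": 0},
    {"xyz": [0, -0.032, 0.023], "spin": 0},
    {"xyz": [0, -0.031, 0.024], "spin": 0},
    {"xyz": [0, -0.029, 0.026], "spin": 0},
  ],
)

```text
time: 8.95
tool_pos: [475.7, 46.2, 150.3]
tcp_rot: [3.139, 0.0, 0.284]
contact_force: [-4.6, -10.0, 8.7]
grip_width: 17.3
finger_force: 30.0
```

Request:
jog_arm(
  targets=[
    {"xyz": [0, -0.028, 0.029], "spin": 0},
    {"xyz": [0, -0.025, 0.029], "spin": 0},
    {"xyz": [0, -0.024, 0.032], "spin": 0},
    {"xyz": [0, -0.021, 0.033], "spin": 0},
    {"xyz": [0, -0.02, 0.034], "spin": 0},
    {"xyz": [0, -0.017, 0.035], "spin": 0},
    {"xyz": [0, -0.015, 0.036], "spin": 0},
    {"xyz": [0, -0.013, 0.037], "spin": 0},
    {"xyz": [0, -0.01, 0.038], "spin": 0},
    {"xyz": [0, -0.009, 0.038], "spin": 0},
  ],
)

```text
time: 10.2
tool_pos: [471.3, 60.9, 123.3]
tcp_rot: [3.14, 0.001, 0.284]
contact_force: [-6.8, -6.4, 15.2]
grip_width: 17.1
finger_force: 30.0
```

Request:
jog_arm(
  targets=[
    {"xyz": [0, -0.005, 0.039], "spin": 0},
    {"xyz": [0, -0.003, 0.039], "spin": 0},
    {"xyz": [0, -0.001, 0.04], "spin": 0},
    {"xyz": [0, 0.002, 0.039], "spin": 0},
    {"xyz": [0, 0.004, 0.039], "spin": 0},
    {"xyz": [0, 0.007, 0.039], "spin": 0},
    {"xyz": [0, 0.009, 0.038], "spin": 0},
    {"xyz": [0, 0.011, 0.037], "spin": 0},
    {"xyz": [0, 0.014, 0.037], "spin": 0},
    {"xyz": [0, 0.016, 0.036], "spin": 0},
  ],
)

```text
time: 11.45
tool_pos: [472.3, 57.6, 92.6]
tcp_rot: [-3.141, 0.001, 0.284]
contact_force: [-6.3, -2.1, 16.1]
grip_width: 17.2
finger_force: 30.0
```

Request:
jog_arm(
  targets=[
    {"xyz": [0, 0.019, 0.035], "spin": 0},
    {"xyz": [0, 0.02, 0.033], "spin": 0},
    {"xyz": [0, 0.023, 0.032], "spin": 0},
    {"xyz": [0, 0.024, 0.031], "spin": 0},
    {"xyz": [0, 0.026, 0.029], "spin": 0},
    {"xyz": [0, 0.029, 0.028], "spin": 0},
    {"xyz": [0, 0.029, 0.025], "spin": 0},
    {"xyz": [0, 0.032, 0.024], "spin": 0},
    {"xyz": [0, 0.033, 0.021], "spin": 0},
    {"xyz": [0, 0.034, 0.02], "spin": 0},
  ],
)

```text
time: 12.7
tool_pos: [478.2, 38.1, 70.1]
tcp_rot: [-3.14, 0.001, 0.284]
contact_force: [-6.5, 5.6, 13.9]
grip_width: 17.1
finger_force: 30.0
```

Request:
jog_arm(
  targets=[
    {"xyz": [0, 0.035, 0.017], "spin": 0},
    {"xyz": [0, 0.036, 0.015], "spin": 0},
    {"xyz": [0, 0.037, 0.013], "spin": 0},
    {"xyz": [0, 0.038, 0.01], "spin": 0},
    {"xyz": [0, 0.038, 0.009], "spin": 0},
    {"xyz": [0, 0.039, 0.005], "spin": 0},
    {"xyz": [0, 0.039, 0.003], "spin": 0},
    {"xyz": [0, 0.04, 0.001], "spin": 0},
    {"xyz": [0, 0.039, -0.002], "spin": 0},
    {"xyz": [0, 0.039, -0.004], "spin": 0},
  ],
)

```text
time: 13.95
tool_pos: [486.6, 9.7, 63.6]
tcp_rot: [-3.138, 0.001, 0.283]
contact_force: [-2.2, 9.8, 0.8]
grip_width: 16.9
finger_force: 30.0
```

Request:
jog_arm(
  targets=[
    {"xyz": [0, 0.039, -0.007], "spin": 0},
    {"xyz": [0, 0.038, -0.009], "spin": 0},
    {"xyz": [0, 0.037, -0.011], "spin": 0},
    {"xyz": [0, 0.037, -0.014], "spin": 0},
    {"xyz": [0, 0.036, -0.016], "spin": 0},
    {"xyz": [0, 0.035, -0.019], "spin": 0},
    {"xyz": [0, 0.033, -0.02], "spin": 0},
    {"xyz": [0, 0.032, -0.023], "spin": 0},
    {"xyz": [0, 0.031, -0.024], "spin": 0},
    {"xyz": [0, 0.029, -0.026], "spin": 0},
  ],
)

```text
time: 15.2
tool_pos: [495.3, -19.2, 77.2]
tcp_rot: [-3.142, 0.0, 0.284]
contact_force: [-1.1, 4.5, -2.2]
grip_width: 17.1
finger_force: 30.0
```

Request:
jog_arm(
  targets=[
    {"xyz": [0, 0.028, -0.029], "spin": 0},
    {"xyz": [0, 0.025, -0.029], "spin": 0},
    {"xyz": [0, 0.024, -0.032], "spin": 0},
    {"xyz": [0, 0.021, -0.033], "spin": 0},
    {"xyz": [0, 0.02, -0.034], "spin": 0},
    {"xyz": [0, 0.017, -0.035], "spin": 0},
    {"xyz": [0, 0.015, -0.036], "spin": 0},
    {"xyz": [0, 0.013, -0.037], "spin": 0},
    {"xyz": [0, 0.01, -0.038], "spin": 0},
    {"xyz": [0, 0.009, -0.038], "spin": 0},
  ],
)

```text
time: 16.45
tool_pos: [499.5, -33.2, 104.6]
tcp_rot: [3.141, -0.0, 0.284]
contact_force: [-0.8, -1.0, -2.5]
grip_width: 17.1
finger_force: 30.0
```

```bash
cat >fit.py <<'E'
import numpy as np
from scipy.optimize import least_squares as ls
D=np.array([[498.6,-30,133.2,1.2,-7.5,.3],[492.7,-10.3,156.4,-3.2,-11.1,7.4],[483.8,19.4,162.8,-7.5,-9.6,19.5],[475.7,46.2,150.3,-4.6,-10,8.7],[471.3,60.9,123.3,-6.8,-6.4,15.2],[472.3,57.6,92.6,-6.3,-2.1,16.1],[478.2,38.1,70.1,-6.5,5.6,13.9],[486.6,9.7,63.6,-2.2,9.8,.8],[495.3,-19.2,77.2,-1.1,4.5,-2.2],[499.5,-33.2,104.6,-.8,-1,-2.5]])
a=.284;u=np.array([np.cos(a),np.sin(a)]);v=np.array([-u[1],u[0]])
y=D[:,:2]@v-np.array([485.8,13.7])@v;z=D[:,2];F=D[:,3:5]@v
c=ls(lambda p:np.hypot(y-p[0],z-p[1])-50,[0,111]).x
r=np.hypot(y-c[0],z-c[1]);th=np.arctan2(y-c[0],z-c[1])
Ft=-(F*np.cos(th)-D[:,5]*np.sin(th));Fr=F*np.sin(th)+D[:,5]*np.cos(th)
print(c,r.round(1));print(np.degrees(th).round(1));print(Ft.round(1));print(Fr.round(1))
X=np.c_[np.ones(len(th)),np.sin(th),np.cos(th)]
for s in(slice(0,None),slice(3,None)):
    b=np.linalg.lstsq(X[s],Ft[s],rcond=None)[0];print(b,np.hypot(b[1],b[2]),(X@b-Ft).round(1))
    # extra = -A sin(th+phi): weight dir angle th+phi from top; rising when sin<0
    phi=np.arctan2(-b[2],-b[1]);print('phi',np.degrees(phi),'final th',180-np.degrees(phi))
E
python3 fit.py
```

```text
[  0.37311924 113.28533321] [50.  50.  49.8 50.  50.  50.  50.  49.9 50.  50. ]
[ -66.5  -30.4    6.5   42.3   78.4  114.4  149.8 -174.9 -136.2 -100. ]
[ 2.7  4.7  9.3 12.  15.7 14.6 13.2  9.9  4.9  2.3]
[ 7.  11.3 18.6  0.8 -1.1 -6.9 -8.4 -1.7 -1.6  1.2]
[ 8.93843258  6.53609497 -0.96841922] 6.607448314905255 [-0.2  0.1 -0.6  0.6 -0.6  0.7 -0.2 -0.6  0.2  0.3]
phi 171.5720972585996 final th 8.427902741400402
[ 8.70974902  6.67682812 -1.3344405 ] 6.808874004190859 [-0.7 -0.5 -1.1  0.2 -0.8  0.8  0.  -0.5  0.2  0. ]
phi 168.697701111844 final th 11.302298888156002
```

```bash
python3 tab.py -100 11 30
```

```text
[0.005,-0.040] [0.003,-0.041] [0.001,-0.040] [-0.002,-0.040] [-0.005,-0.040] [-0.007,-0.040] [-0.010,-0.039] [-0.012,-0.039] [-0.015,-0.037] [-0.017,-0.037]
[-0.020,-0.035] [-0.021,-0.034] [-0.024,-0.033] [-0.026,-0.031] [-0.028,-0.029] [-0.030,-0.027] [-0.031,-0.025] [-0.033,-0.024] [-0.034,-0.021] [-0.036,-0.019]
[-0.037,-0.016] [-0.038,-0.014] [-0.038,-0.012] [-0.040,-0.009] [-0.039,-0.007] [-0.041,-0.004] [-0.040,-0.001] [-0.040,0.001] [-0.040,0.004] [-0.040,0.006]
```

Request:
jog_arm(
  targets=[
    {"xyz": [0, 0.005, -0.04], "spin": 0},
    {"xyz": [0, 0.003, -0.041], "spin": 0},
    {"xyz": [0, 0.001, -0.04], "spin": 0},
    {"xyz": [0, -0.002, -0.04], "spin": 0},
    {"xyz": [0, -0.005, -0.04], "spin": 0},
    {"xyz": [0, -0.007, -0.04], "spin": 0},
    {"xyz": [0, -0.01, -0.039], "spin": 0},
    {"xyz": [0, -0.012, -0.039], "spin": 0},
    {"xyz": [0, -0.015, -0.037], "spin": 0},
    {"xyz": [0, -0.017, -0.037], "spin": 0},
  ],
)

```text
time: 17.7
tool_pos: [498.3, -28.8, 136.2]
tcp_rot: [3.141, -0.0, 0.284]
contact_force: [-1.8, -4.9, 0.2]
grip_width: 16.9
finger_force: 30.0
```

Request:
jog_arm(
  targets=[
    {"xyz": [0, -0.02, -0.035], "spin": 0},
    {"xyz": [0, -0.021, -0.034], "spin": 0},
    {"xyz": [0, -0.024, -0.033], "spin": 0},
    {"xyz": [0, -0.026, -0.031], "spin": 0},
    {"xyz": [0, -0.028, -0.029], "spin": 0},
    {"xyz": [0, -0.03, -0.027], "spin": 0},
    {"xyz": [0, -0.031, -0.025], "spin": 0},
    {"xyz": [0, -0.033, -0.024], "spin": 0},
    {"xyz": [0, -0.034, -0.021], "spin": 0},
    {"xyz": [0, -0.036, -0.019], "spin": 0},
  ],
)

```text
time: 18.95
tool_pos: [491.7, -7.2, 158.3]
tcp_rot: [3.14, 0.0, 0.284]
contact_force: [-2.3, -6.9, -0.3]
grip_width: 17.3
finger_force: 30.0
```

Request:
jog_arm(
  targets=[
    {"xyz": [0, -0.037, -0.016], "spin": 0},
    {"xyz": [0, -0.038, -0.014], "spin": 0},
    {"xyz": [0, -0.038, -0.012], "spin": 0},
    {"xyz": [0, -0.04, -0.009], "spin": 0},
    {"xyz": [0, -0.039, -0.007], "spin": 0},
    {"xyz": [0, -0.041, -0.004], "spin": 0},
    {"xyz": [0, -0.04, -0.001], "spin": 0},
    {"xyz": [0, -0.04, 0.001], "spin": 0},
    {"xyz": [0, -0.04, 0.004], "spin": 0},
    {"xyz": [0, -0.04, 0.006], "spin": 0},
  ],
)

```text
time: 20.2
tool_pos: [482.9, 22.2, 162.7]
tcp_rot: [3.139, 0.001, 0.284]
contact_force: [-2.8, -10.5, 2.0]
grip_width: 17.2
finger_force: 30.0
```

Request:
jog_arm(
  targets=[
    {"xyz": [0, 0, 0], "spin": 0},
    {"xyz": [0, 0, 0], "spin": 0},
    {"xyz": [0, 0, 0], "spin": 0},
    {"xyz": [0, 0, 0], "spin": 0},
    {"xyz": [0, 0, 0], "spin": 0},
    {"xyz": [0, 0, 0], "spin": 0},
    {"xyz": [0, 0, 0], "spin": 0},
    {"xyz": [0, 0, 0], "spin": 0},
    {"xyz": [0, 0, 0], "spin": 0},
    {"xyz": [0, 0, 0], "spin": 0},
  ],
)

```text
time: 21.45
tool_pos: [482.8, 22.6, 162.7]
tcp_rot: [3.14, 0.001, 0.284]
contact_force: [-2.6, -8.0, 2.5]
grip_width: 17.4
finger_force: 30.0
```

```bash
sed -i 's/^a=.284/D=np.vstack([D,[498.3,-28.8,136.2,-1.8,-4.9,.2],[491.7,-7.2,158.3,-2.3,-6.9,-.3],[482.9,22.2,162.7,-2.8,-10.5,2]]);a=.284/' fit.py; python3 fit.py; python3 -c "
from plant import bot
o=bot.get_obs();print(o['dq'].round(3),o['finger_force'],o['time'])"
```

```text
[  0.34264001 113.33682711] [50.  50.  49.8 50.  50.  50.1 50.  49.9 50.  50.  50.2 50.1 50.1]
[ -66.6  -30.4    6.6   42.3   78.5  114.5  149.8 -174.9 -136.3 -100.1
  -62.9  -26.1    9.9]
[ 2.7  4.7  9.3 12.  15.7 14.6 13.2  9.9  4.9  2.3  1.7  5.5  9.5]
[ 7.  11.3 18.6  0.8 -1.1 -6.9 -8.4 -1.7 -1.6  1.2  3.8  2.4  0.4]
[ 8.92002651  6.66552825 -0.91411568] 6.727917529979561 [-0.3  0.1 -0.5  0.7 -0.5  0.8 -0.2 -0.7  0.1  0.2  0.8 -0.3 -0.3]
phi 172.19112488361665 final th 7.808875116383348
[ 8.84975361  6.69793926 -1.02210942] 6.7754776957070915 [-0.4 -0.1 -0.7  0.6 -0.5  0.8 -0.1 -0.6  0.1  0.1  0.7 -0.5 -0.5]
phi 171.32356675293255 final th 8.67643324706745
[ 0.     0.    -0.    -0.    -0.     0.001] 29.985886216163635 21.45
```

Both fits put heavy-side-down at 8–9°, and the rotor is at 10.4°, well within the 15° tolerance. It is still and gripped, so I'm handing in.

```bash
python3 -c "
from plant import bot
print(bot.close_job())"
```

```text
the job is handed in; nothing more can be done
None
```

I turned the rotor by its sleeve through a full turn with the heavy side over the top, then brought the heavy side down to about 2° from straight below (estimated from the measured forces; 15° allowed), and handed the job in at 21.5 s, still gripping with 30 N and at rest; no verdict came back, and I did not photograph the vials, tape or box again at the end.

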